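Lock the slide-tray stack on its carrier

ROBOT

A 6-joint arm with a two-finger parallel gripper is mounted at the origin on the work surface. World frame = base frame: x ahead of the robot, y to its left, z up, the work surface at z = 0. Lengths are in mm, angles in rad, forces in N, time in s.
With the tool pointing down it reaches from about 275 to 1000 mm from the base axis. Payload 8.4 kg.
Tool frame: the origin (TCP) lies midway between the tips of the shut fingers; the grasp point (between the pads) lies 19 mm behind it; z points along the fingers, y is the line along which they close (so a half turn about z gives the same grasp; the last joint's range is limited). The gripper opens to 85 mm and grips with 20 to 120 N. Pads are 22 mm wide; open, the fingers measure 114 mm over their backs; the gripper's body (76 mm by 85 mm) begins 54 mm behind the grasp point. The pads swing forward as they close: fully open they stand 13 mm farther back than shut.
Start: joints at [-1.178, 0.353, 1.633, -0, 1.155, -0.002], TCP at [240.389, -576.924, 231.281] pointing down, gripper open.
Joint ranges: [-2.63, 2.63], [-0.92, 2.1], [0.06, 2.66], [-1.3, 4.44], [0, 2.69], [-3.02, 3.02]. Speed limits (rad/s): [2.22, 2.22, 2.79, 3.14, 3.14, 3.14].

INTERFACE

Orientations are given as [roll, pitch, yaw] about the fixed x, y, z axes, in that order (R = Rz(yaw) Ry(pitch) Rx(roll)).
In Python, from cell import manip, eyes, spotter gives the robot as it stands.
- The arm moves only by the shell command python3 -m crank 'ROWS'. ROWS is JSON, a list that holds one entry, the list of rows, each a list of 7 numbers: the shift along the tool's x, y, z in m, then the turn, a rotation vector about the tool's x, y, z in rad, then the finger opening in m, from 0 to 0.0854. In form: [[[tx, ty, tz, rx, ry, rz, grip], ...]]. A call has 1 to 12 rows; each row is the pose to reach, as a shift and turn from the pose commanded when the call began, along the tool's axes at that moment; what a row does not reach only later rows make up. A row lasts 1/12 s, in which the tool goes at most 41.7 mm and 7.16 degrees, less where a joint would pass 70% of its speed; a pose out of reach is approached as far as the arm can. A call with a gripper value outside its range is refused whole. The fingers move at their own pace and stop on an object; the grip force is fixed at half the most. Time passes only in rows, so rows that repeat a pose let the fingers close. It gives the time, the measured TCP pose, the force, the opening and the grip force at its end, in the units of the state.
- manip.state(): the state, without advancing time (a new reading comes with each control period).
- eyes.get_image(name): name is "scene" or "top"; returns a dict with "img" (384x512x3 uint8, red, green, blue), "fx", "fy", "cx", "cy" (pixels), "k1" (the pictures are not rectified: a ray, as slopes to the right and down, at radius r is drawn at 1 + k1 r^2 times it, then the intrinsics apply), "camera_from_world" (4x4, takes a point from world to camera coordinates). Camera axes: x right, y up, looking along -z (the intrinsics and any distortion apply to the point x, -y, -z); pixel columns grow to the right and rows downward; lengths in mm; the calibration is good to about 2 mm. A picture is of the moment at which its call begins. There is no depth.
- manip.hand_in(): hands the job in; it is judged then, once.
Trained networks look in the newest picture that a camera, given by its name, has taken for a name from the list of things; names that differ only in an ending like _2 or _b are one class to them, and where a whole thing is asked for, a point or a joint stands for the part that bears it (a point fixed in the world has none). Each returns a list of dicts, best first, with "conf" (0 to 1); they miss things now and then, are a little off and sometimes report something else, mostly with a low value. They report only what shows in the picture. A call takes as long as a camera call. They do not tell look-alikes from the thing itself.
- spotter.search_frame(camera, thing): "extent" ([left, top, right, bottom] in pixels, round what is visible of it).
The state is a dict: "time_s": time; "qpos": joint angles; "joint_velocities": joint speeds; "joint_torque": joint torques, N m; "tool_pos": TCP position; "tool_rot": TCP orientation; "force": force on the tool from outside, world axes, zero at the start; "torque": the same for the moment, N m; "grip_width": opening from 0.0 (shut) to 1.0 (fully open); "grip_force": force on a finger pad.
Only numpy, scipy, OpenCV 4.12 (cv2) and the standard library are available. Lean on these libraries where they do the work, as an engineer would, in place of code of your own. Each camera call takes 0.05 s, during which the arm holds its last target. There are 200 camera calls.

TASK

The three brown slide trays sit loosely on the carrier's post, fanned out: swing them all square against the green stop so that their end slots line up over the slot in the carrier. Then take the red-knobbed locking rod from its holder, pass it down through all three trays, feel along the slot for the socket hidden below (nobody knows where along the slot it was left), and press the rod in past its stiff catch until the collar lies flush on the top tray; then let go. Be gentle: no push on the trays or with the rod over 35 N, and leave the other things on the bench where they are.

Things in the scene. Friction and masses are not known exactly. Their poses are not given: they have to be found in the camera images.
- carrier: White carrier fixed to the bench: a plate 175 x 125 mm, 30 mm high. Origin at bench level under the fixed steel post; x points from the post to the lock slot, z up. The plate spans x -25 to 150, y -80 to +45 mm. The post, 12 mm thick, stands 55 mm above the plate.
- stop_mid (a point): Middle of the working face of the green stop block on the carrier: a flat face looking to the carrier's -y, at carrier x 48 to 108 mm, y +32.5 mm, 32 mm high above the plate; the block is 12 mm thick behind it. This point is 18 mm above the plate. Trays are square when their long sides lie flat on this face.
- slot (a point): Point in the carrier's lock slot, on its middle line at the plate's top (30 mm above the bench), 99 mm from the post. The slot, 11.4 mm wide, spans carrier x 94 to 126 mm. In it, 10 mm below the plate's top, lies the flat top of a brass socket with an 11 mm round hole; the hole's centre is somewhere 2 to 20 mm beyond this point along carrier +x, not measured; it does not slide.
- catch (a joint): Stiff catch at the bottom of the socket's hole, hidden: 0 as found, 0.008 m when the rod is fully home. Its top is met 8 mm below the socket's top (12 mm above the bench); it gives way under about 7 N and stays where it is pushed.
- rod_knob (a point): Centre of the red round knob (20 mm wide, 30 mm high) by which the locking rod is held. Below the knob is a steel collar 24 mm wide, 4 mm thick, then a round steel shank 10 mm thick and 62 mm long, its tip edge chamfered 0.4 mm. z along the rod, upwards; tip 81 mm below this point. Found upright in its holder.
- rod_collar (a point): Middle of the underside of the rod's collar, 62 mm above the tip, 19 mm below the knob's centre. With the rod home it is 66 mm above the bench, on the top tray, and the tip 4 mm above the bench.
- rod_tip (a point): Tip of the rod, on its axis.
- holder: Aluminium block 56 x 56 x 40 mm fixed to the bench, origin at bench level under its middle, with an 11.5 mm hole right through in which the rod stands, tip on the bench, collar 62 mm above the bench. The rod must be raised 45 mm or more to come clear.
- tray1: The bottom brown slide tray of the stack, a loose plate 150 x 64 x 12 mm, 0.11 kg, flat, its 13.2 mm hole loosely over the carrier's post. Origin in that hole, at its underside; x points to its end slot, z up; spans x -16 to 134, y -32 to +32 mm. Found swung 0.08 to 0.35 rad from the stop, to the carrier's -y side; underside 30 mm above the bench.
- tray1_slot (a point): Point in the end slot of the bottom tray, 99 mm from its post hole, on the middle line, half-way up its thickness. The slot is 12 mm wide, goes right through and spans tray x 94 to 126 mm.
- tray2: The middle brown slide tray of the stack, a loose plate 150 x 64 x 12 mm, 0.11 kg, flat, its 13.2 mm hole loosely over the carrier's post. Origin in that hole, at its underside; x points to its end slot, z up; spans x -16 to 134, y -32 to +32 mm. Found swung 0.08 to 0.35 rad from the stop, to the carrier's -y side; underside 42 mm above the bench.
- tray2_slot (a point): Point in the end slot of the middle tray, 99 mm from its post hole, on the middle line, half-way up its thickness. The slot is 12 mm wide, goes right through and spans tray x 94 to 126 mm.
- tray3: The top brown slide tray of the stack, a loose plate 150 x 64 x 12 mm, 0.11 kg, flat, its 13.2 mm hole loosely over the carrier's post. Origin in that hole, at its underside; x points to its end slot, z up; spans x -16 to 134, y -32 to +32 mm. Found swung 0.08 to 0.35 rad from the stop, to the carrier's -y side; underside 54 mm above the bench.
- tray3_slot (a point): Point in the end slot of the top tray, 99 mm from its post hole, on the middle line, half-way up its thickness. The slot is 12 mm wide, goes right through and spans tray x 94 to 126 mm.
- reagent_red: Bystander: amber bottle with red cap, 48 mm across, 95 mm tall; origin under its middle.
- reagent_black: Bystander: white jar with black cap, 44 mm across, 75 mm tall; origin under its middle.
- slide_box: Bystander: yellow slide box, 85 x 36 x 32 mm; origin under its middle.
- marker: Bystander: black and blue marker pen, 115 mm long, 13 mm thick, lying flat; origin under its middle.
- stain_pot: Bystander: small turquoise bowl, 60 mm across, 50 mm tall; origin under its middle.
- tube_rack: Bystander, fixed: white rack of black-capped tubes, 85 x 55 x 70 mm, origin under its middle.
Not all that is in view belongs to the job. What is shaped like the tray3 but blue or turquoise is not meant. What is shaped like the tray2 but purple is not meant.

How it is judged:
By the outcome, as a careful person would: the job done as asked, in the order asked, and still so for the second after the job is handed in, with the robot touching nothing.
It also fails if it takes over 72 s, if anything falls off the work surface, if the arm or the gripper's body presses on something with over 40 N, if the wrist force passes 120 N, or if a joint passes its speed limit or range.

## Working session

There is one attempt and no reset: what is moved stays moved. The work goes in short steps, Python scripts to look and compute and a shell command to move; the robot and the scene stay as the last step left them, time stands still between calls to the robot, and variables do not carry over. Pictures are saved under pics/ and viewed, at most 10 in all, crops included, and the job is handed in when it is done.

```bash
ls; mkdir -p pics; cat > h.py <<'E'
import numpy as np,cv2
from cell import manip,eyes,spotter
def shot(n,f=None):
    d=eyes.get_image(n)
    if f: cv2.imwrite(f,cv2.cvtColor(d['img'],cv2.COLOR_RGB2BGR))
    return d
def proj(d,P):
    P=np.atleast_2d(P).astype(float);C=np.array(d['camera_from_world'])
    q=P@C[:3,:3].T+C[:3,3]; u=np.c_[q[:,0],-q[:,1]]/-q[:,2:3]
    s=1+d['k1']*(u**2).sum(1,keepdims=True);u=u*s
    return u*[d['fx'],d['fy']]+[d['cx'],d['cy']]
def ray(d,uv):
    x=(np.array(uv,float)-[d['cx'],d['cy']])/[d['fx'],d['fy']];u=x.copy()
    for _ in range(20): u=x/(1+d['k1']*(u@u))
    C=np.array(d['camera_from_world']);R=C[:3,:3]
    return -R.T@C[:3,3], R.T@np.array([u[0],-u[1],-1])
def onz(d,uv,z):
    o,v=ray(d,uv);return o+v*(z-o[2])/v[2]
def tri(d1,p1,d2,p2):
    A=[];b=[]
    for d,p in((d1,p1),(d2,p2)):
        o,v=ray(d,p);v/=np.linalg.norm(v);M=np.eye(3)-np.outer(v,v);A.append(M);b.append(M@o)
    return np.linalg.lstsq(np.vstack(A),np.hstack(b),rcond=None)[0]
E
python3 - <<'E'
from h import *
s=manip.state();print(s)
for n in('scene','top'):
    d=shot(n,f'pics/{n}0.png');print(n,d['fx'],d['k1'],ray(d,[256,192])[0].round(0))
    for t in 'carrier tray1 tray2 tray3 rod_knob holder reagent_red reagent_black slide_box marker stain_pot tube_rack'.split():
        print(t,[(np.round(r['extent']).tolist(),round(r['conf'],2)) for r in spotter.search_frame(n,t)][:3])
a=np.hstack([cv2.imread('pics/scene0.png')]);cv2.imwrite('pics/both.png',a)
E
```

```text
pics
{'time_s': 0.0, 'qpos': array([-1.17840682e+00,  3.53633103e-01,  1.63413999e+00,  2.46717343e-05,
        1.15519805e+00, -2.44283700e-03]), 'joint_velocities': array([-7.66900361e-04,  1.82852700e-04, -1.40216557e-05,  8.21801488e-04,
       -2.33793541e-04, -7.87506867e-04]), 'joint_torque': array([-1.34168655e-03, -6.05258918e+01, -3.42073846e+01, -2.64809314e-04,
        9.25882050e-03, -1.10308839e-06]), 'tool_pos': array([ 240.20802284, -576.47877735,  230.5685709 ]), 'tool_rot': array([-3.14021422e+00, -2.59251694e-05,  3.94822348e-01]), 'force': array([-0.37759398,  0.62099124, -0.22891448]), 'torque': array([ 0.01179489, -0.0150198 , -0.03898992]), 'grip_force': 0.0, 'grip_width': 0.9985693628982708}
scene 479.76638440878855 -0.1063090022708615 [1254. -439. 1072.]
carrier [([216.0, 178.0, 270.0, 245.0], 0.62)]
tray1 [([140.0, 166.0, 182.0, 204.0], 0.94), ([282.0, 174.0, 334.0, 214.0], 0.84), ([135.0, 280.0, 141.0, 322.0], 0.71)]
tray2 [([140.0, 166.0, 182.0, 204.0], 0.94), ([282.0, 174.0, 334.0, 214.0], 0.84), ([135.0, 280.0, 141.0, 322.0], 0.71)]
tray3 [([140.0, 166.0
[... 882 characters left out ...]
 ([170.0, 165.0, 217.0, 221.0], 0.77), ([174.0, 251.0, 235.0, 306.0], 0.75)]
tray3 [([308.0, 264.0, 339.0, 324.0], 0.84), ([170.0, 165.0, 217.0, 221.0], 0.77), ([174.0, 251.0, 235.0, 306.0], 0.75)]
rod_knob [([126.0, 228.0, 134.0, 233.0], 0.58)]
holder [([285.0, 201.0, 292.0, 202.0], 0.66), ([123.0, 220.0, 151.0, 248.0], 0.63)]
reagent_red [([318.0, 138.0, 332.0, 160.0], 0.81), ([391.0, 160.0, 403.0, 199.0], 0.41), ([235.0, 170.0, 301.0, 248.0], 0.27)]
reagent_black [([182.0, 120.0, 199.0, 142.0], 0.65)]
slide_box [([262.0, 105.0, 286.0, 140.0], 0.6)]
marker [([392.0, 161.0, 405.0, 200.0], 0.75)]
stain_pot [([90.0, 160.0, 111.0, 181.0], 0.87)]
tube_rack [([362.0, 207.0, 393.0, 242.0], 0.65)]
```

```bash
python3 - <<'E'
import cv2
a=cv2.imread('pics/scene0.png')[115:330,110:410];b=cv2.imread('pics/top0.png')[95:335,70:420]
cv2.imwrite('pics/s1.png',cv2.resize(a,None,fx=2.6,fy=2.6,interpolation=3))
cv2.imwrite('pics/t1.png',cv2.resize(b,None,fx=2.25,fy=2.25,interpolation=3))
E
```

```text
(no output)
```

View pics/s1.png

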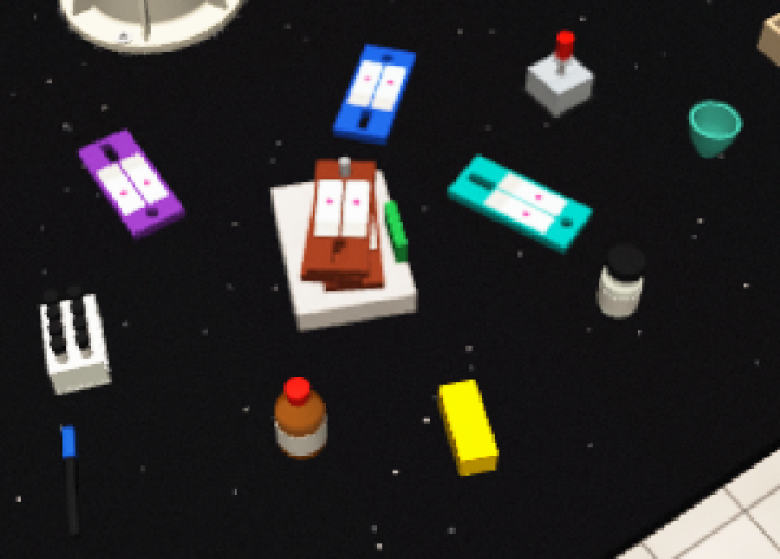

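View pics/t1.png

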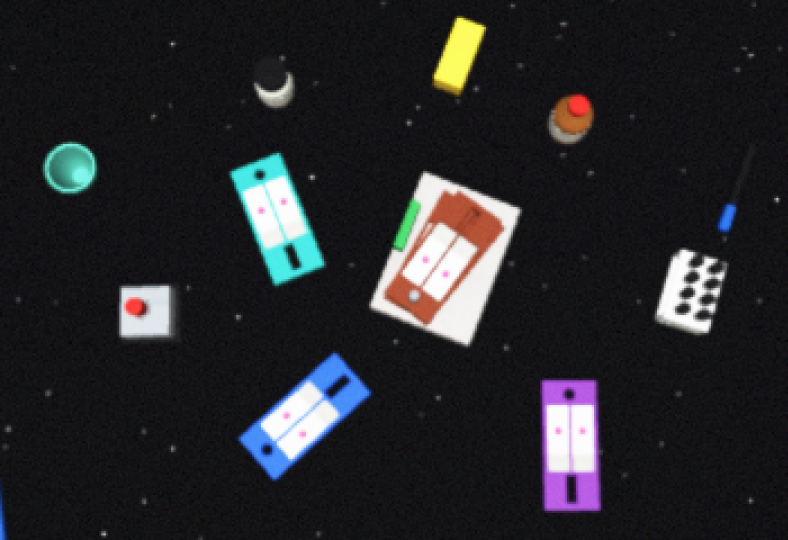

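The scene picture shows the brown stack on the white carrier (crop ~340,240) with its green stop at (396,230), and the red-knobbed rod in its grey holder at (565,45). Look-alikes in the top crop are turquoise (277,218), blue (305,415) and purple (570,445). The wanted stack is the brown one at (445,255) on the plate, and the wanted knob is the red one at (135,307), not the red bottle cap at (578,105).

```bash
cat > fit.py <<'E'
from h import *
from scipy.optimize import minimize,least_squares
def pose2(p):
    c,s=np.cos(p[2]),np.sin(p[2]);return lambda P:np.c_[p[0]+c*np.array(P)[:,0]-s*np.array(P)[:,1],p[1]+s*np.array(P)[:,0]+c*np.array(P)[:,1],np.array(P)[:,2]]
def hullmask(d,P,off,S=4):
    q=proj(d,P)+off;m=np.zeros((384*S,512*S),np.uint8)
    cv2.fillConvexPoly(m,cv2.convexHull(((q+.5)*S*16).astype(np.int32)),255,shift=4)
    return cv2.resize(m,(512,384),interpolation=cv2.INTER_AREA)/255.
def box(x0,x1,y0,y1,z0,z1): return [[x,y,z] for x in(x0,x1) for y in(y0,y1) for z in(z0,z1)]
E
python3 - <<'E'
from fit import *
D={n:shot(n) for n in('scene','top')}
# carrier silhouette
seed={'scene':(214,178,273,244),'top':(232,169,304,250)}
M={}
for n,d in D.items():
    g=cv2.cvtColor(d['img'],cv2.COLOR_RGB2HSV)[...,2]
    m=(g>60).astype(np.uint8);k,l,st,_=cv2.connectedComponentsWithStats(m)
    x0,y0,x1,y1=seed[n];i=l[(y0+y1)//2,(x0+x1)//2]
    if i==0:i=np.bincount(l[y0:y1,x0:x1][l[y0:y1,x0:x1]>0]).argmax()
    M[n]=(l==i).astype(float);print(n,st[i])
B=box(-25,150,-80,45,0,30)
def cost(p,full=False):
    e=0
    for j,n in enumerate(M):
        h=hullmask(D[n],pose2(p)(B),p[3+2*j:5+2*j] if len(p)>3 else 0)
        e+=abs(cv2.GaussianBlur(h,(0,0),1)-cv2.GaussianBlur(M[n],(0,0),1)).sum()
    return e
d=D['top'];z=lambda u,v:onz(d,(u/2.25+70,v/2.25+95),85)
post=z(414,294);far=(onz(d,(520/2.25+70,208/2.25+95),30)+onz(d,(423/2.25+70,172/2.25+95),30))/2
nr=(onz(d,(468/2.25+70,346/2.25+95),30)+onz(d,(370/2.25+70,307/2.25+95),30))/2
v=far-nr;print('post',post,'len',np.linalg.norm(v))
best=None
p=[post[0],post[1],np.arctan2(v[1],v[0])]
for sc in(8,3):
    r=minimize(cost,p,method='Nelder-Mead',options=dict(initial_simplex=np.vstack([p]+[np.array(p)+e for e in np.diag([sc,sc,sc/80])]),xatol=.02,fatol=.01));p=r.x
print('carrier',p,r.fun)
for n in M:
  M0={n:M[n]}; Mb=M; 
  def c1(q): 
    return abs(cv2.GaussianBlur(hullmask(D[n],pose2(q)(B),0),(0,0),1)-cv2.GaussianBlur(M[n],(0,0),1)).sum()
  r1=minimize(c1,p,method='Nelder-Mead',options=dict(initial_simplex=np.vstack([p]+[np.array(p)+e for e in np.diag([4,4,.05])])));print(n,r1.x,r1.fun)
# green + red
def cen(n,f,roi):
    im=D[n]['img'].astype(int);m=f(im[...,0],im[...,1],im[...,2]);x0,y0,x1,y1=roi;mm=np.zeros_like(m);mm[y0:y1,x0:x1]=m[y0:y1,x0:x1]
    ys,xs=np.nonzero(mm);return np.array([xs.mean(),ys.mean()]),len(xs),(xs.min(),ys.min(),xs.max(),ys.max())
red=lambda r,g,b:(r>110)&(g<70)&(b<70)
ks=cen('scene',red,(315,115,340,145));kt=cen('top',red,(120,215,145,245));print(ks,kt)
K=tri(D['scene'],ks[0],D['top'],kt[0]);print('knob',K,proj(D['scene'],K),proj(D['top'],K))
# holder
Mh={}
for n,(x,y) in {'scene':(325,153),'top':(138,238)}.items():
    im=D[n]['img'].astype(int);mx=im.max(2);m=((mx>60)).astype(np.uint8)
    k,l,st,_=cv2.connectedComponentsWithStats(m);Mh[n]=l==l[y,x];print(st[l[y,x]])
def ch(q):
    e=0
    for n in('scene','top'):
        h=np.maximum(hullmask(D[n],pose2(q)(box(-28,28,-28,28,0,40)),0),hullmask(D[n],pose2(q)([[10*np.cos(a),10*np.sin(a),zz] for a in np.arange(0,6.3,.5) for zz in(66,96)]),0))
        if n=='scene': h=np.maximum(h,hullmask(D[n],pose2(q)([[5*np.cos(a),5*np.sin(a),zz] for a in np.arange(0,6.3,.5) for zz in(38,66)]),0))
        e+=abs(cv2.GaussianBlur(h,(0,0),1)-cv2.GaussianBlur(Mh[n].astype(float),(0,0),1)).sum()
    return e
p0=[K[0],K[1],0]
r=minimize(ch,p0,method='Nelder-Mead',options=dict(initial_simplex=np.vstack([p0]+[np.array(p0)+e for e in np.diag([4,4,.1])])));print('holder',r.x,r.fun)
np.save('car.npy',p)
for n in('slide_box','stain_pot','reagent_red','reagent_black','tube_rack'):
    pass
E
```

```text
scene [ 214  175   57   68 2822]
top [ 234  171   68   78 3235]
post [468.12622864  15.15396266  85.        ] len 177.69927167606926
carrier [ 4.66827853e+02  1.62163993e+01 -3.52268937e-01] 482.48544995992495
scene [ 4.66163314e+02  1.58717491e+01 -3.53702706e-01] 282.21049103212533
top [ 4.66860473e+02  1.62277992e+01 -3.52059284e-01] 196.69753403253478
(array([326.72580645, 131.64516129]), 62, (np.int64(324), np.int64(127), np.int64(330), np.int64(137))) (array([130.62857143, 231.22857143]), 35, (np.int64(127), np.int64(229), np.int64(134), np.int64(234)))
knob [449.49637977 329.49560287  85.75862893] [[326.42305248 131.70830149]] [[130.30689262 231.03294951]]
[312 126  27  34 516]
[123 221  25  25 589]
holder [4.48019240e+02 3.32388589e+02 5.74987215e-02] 81.80135918831965
```

```bash
cat >> h.py <<'E'
from scipy.spatial.transform import Rotation as Ro
def shift(P,yaw=None):
    s=manip.state();R=Ro.from_euler('xyz',s['tool_rot'])
    t=R.inv().apply(np.array(P,float)-s['tool_pos'])
    print('shift mm',t.round(1))
    if yaw is not None: print('rotvec',(R.inv()*Ro.from_euler('xyz',[np.pi,0,yaw])).as_rotvec().round(4))
def car(x,y,z,p=None):
    p=np.load('car.npy') if p is None else p
    c,s=np.cos(p[2]),np.sin(p[2]);return np.array([p[0]+c*x-s*y,p[1]+s*x+c*y,z])
def tocar(P):
    p=np.load('car.npy');c,s=np.cos(p[2]),np.sin(p[2]);d=np.array(P)[:2]-p[:2];return np.array([c*d[0]+s*d[1],-s*d[0]+c*d[1]])
E
python3 - <<'E'
from h import *
p=np.load('car.npy');print(car(80,-97,120),p)
shift(car(80,-97,120),p[2]+np.pi/2)
d=shot('top')
print('rack in carrier',tocar(onz(d,(377,225),70)))
print('post px',proj(d,car(0,0,85)), 'stop px',proj(d,[car(48,32.5,62),car(108,32.5,62),car(48,44.5,62),car(108,44.5,62)]))
im=d['img'].astype(int);m=(im[...,1]>120)&(im[...,0]<90)&(im[...,2]<110);m[:, :240]=0;m[:,300:]=0
ys,xs=np.nonzero(m);print('green',xs.min(),xs.max(),ys.min(),ys.max(),xs.mean(),ys.mean(), proj(d,car(78,38.5,62)))
E
```

```text
[ 508.44749043 -102.42931607  120.        ] [ 4.66827853e+02  1.62163993e+01 -3.52268937e-01]
shift mm [ 430.  -334.9  111.3]
rotvec [ 0.      0.     -0.8237]
rack in carrier [ 120.61832078 -299.35856994]
post px [[253.57960895 226.16327891]] stop px [[248.40821857 205.7930474 ]
 [256.53156501 184.96483715]
 [244.1600686  204.17035658]
 [252.31292512 183.36182768]]
green 245 254 184 205 248.75675675675674 195.2972972972973 [[250.36845544 194.53266944]]
```

```bash
python3 -m crank '[[[0.43,-0.335,0,0,0,-0.824,0],[0.43,-0.335,0,0,0,-0.824,0],[0.43,-0.335,0,0,0,-0.824,0],[0.43,-0.335,0,0,0,-0.824,0],[0.43,-0.335,0,0,0,-0.824,0],[0.43,-0.335,0,0,0,-0.824,0],[0.43,-0.335,0,0,0,-0.824,0],[0.43,-0.335,0,0,0,-0.824,0],[0.43,-0.335,0.03,0,0,-0.824,0],[0.43,-0.335,0.06,0,0,-0.824,0],[0.43,-0.335,0.09,0,0,-0.824,0],[0.43,-0.335,0.111,0,0,-0.824,0]]]'
python3 -m crank '[[[0,0,0,0,0,0,0],[0,0,0,0,0,0,0]]]'
python3 - <<'E'
from h import *
p=np.load('car.npy');s=manip.state();print(s['tool_pos'],s['tool_rot'],s['force'],tocar(s['tool_pos']))
shift(car(80,-97,36),p[2]+np.pi/2)
E
```

```text
time_s: 2.45
tool_pos: [480.4, -153.8, 168.3]
tool_rot: [3.138, -0.0, 1.219]
force: [1.5, -1.6, 0.8]
grip_width: 0.003
grip_force: 0.0
time_s: 2.62
tool_pos: [478.1, -153.9, 166.3]
tool_rot: [-3.139, 0.0, 1.222]
force: [0.4, -0.7, -0.4]
grip_width: 0.001
grip_force: 0.0
[ 478.07107962 -153.94053969  166.25372809] [-3.13890136e+00  1.83511619e-04  1.22224986e+00] [ 0.36841488 -0.6979185  -0.36887502] [  69.2617652  -155.82875832]
shift mm [ 58.8  11.3 130.2]
rotvec [-0.0027  0.0002  0.0037]
```

```bash
python3 -m crank '[[[0.03,0.011,0.03,0,0,0.004,0],[0.058,0.011,0.05,0,0,0.004,0],[0.058,0.011,0.09,0,0,0.004,0],[0.058,0.011,0.13,0,0,0.004,0],[0.058,0.011,0.13,0,0,0.004,0],[0.058,0.011,0.13,0,0,0.004,0]]]'
python3 - <<'E'
from h import *
s=manip.state();print(s['tool_pos'],s['force'],tocar(s['tool_pos']))
d=shot('scene');cv2.imwrite('pics/a.png',cv2.resize(cv2.cvtColor(d['img'][120:280,160:330],cv2.COLOR_RGB2BGR),None,fx=3.5,fy=3.5,interpolation=3))
E
```

```text
time_s: 3.12
tool_pos: [507.3, -105.7, 36.8]
tool_rot: [-3.138, 0.001, 1.214]
force: [-0.1, -0.1, 0.5]
grip_width: 0.002
grip_force: 0.0
[ 507.25348256 -105.70188473   36.84831648] [-0.11965488 -0.14193331  0.52697001] [  80.00844223 -100.4835742 ]
```

View pics/a.png

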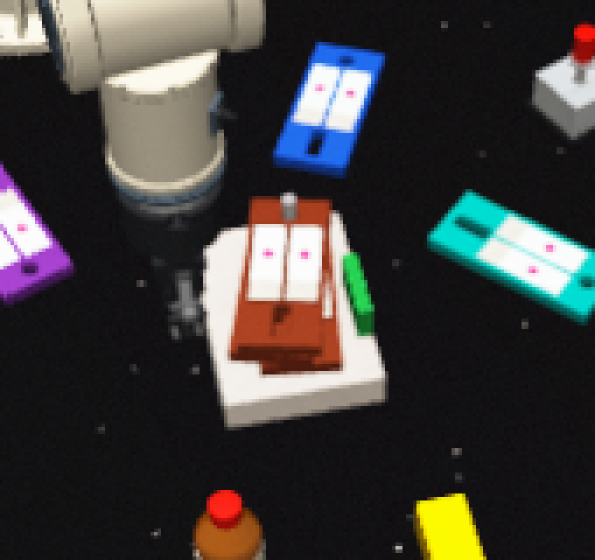

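The crop shows the shut fingers at (187,305), beside the plate and clear of the stack at (285,290); the stop is at (358,290). Next I push slowly toward the stop.

```bash
python3 -m crank '[[[0.008,0,0,0,0,0,0],[0.014,0,0,0,0,0,0],[0.018,0,0,0,0,0,0],[0.021,0,0,0,0,0,0],[0.024,0,0,0,0,0,0],[0.027,0,0,0,0,0,0],[0.03,0,0,0,0,0,0],[0.033,0,0,0,0,0,0],[0.036,0,0,0,0,0,0],[0.039,0,0,0,0,0,0],[0.042,0,0,0,0,0,0],[0.045,0,0,0,0,0,0]]]'
python3 -m crank '[[[0.002,0,0,0,0,0,0],[0.004,0,0,0,0,0,0]]]'
python3 -c "
from h import *
s=manip.state();print(tocar(s['tool_pos']),s['tool_pos'],s['force'],s['tool_rot'])"
```

```text
time_s: 4.17
tool_pos: [524.5, -62.6, 37.4]
tool_rot: [3.142, 0.0, 1.215]
force: [1.2, -2.3, 0.3]
grip_width: 0.001
grip_force: 1.1
time_s: 4.33
tool_pos: [526.0, -58.9, 37.4]
tool_rot: [3.141, 0.0, 1.215]
force: [0.5, -2.1, 0.9]
grip_width: -0.001
grip_force: 1.3
[ 81.4882014  -50.08964509] [526.02970481 -58.91309061  37.43730392] [ 0.51869572 -2.07895025  0.8598562 ] [3.14122417e+00 7.08662301e-05 1.21502590e+00]
```

```bash
python3 -m crank '[[[0.0015,0,0,0,0,0,0],[0.003,0,0,0,0,0,0],[0.0045,0,0,0,0,0,0],[0.005,0,0,0,0,0,0]]]'
python3 -m crank '[[[0.0005,0,0,0,0,0,0],[0.001,0,0,0,0,0,0]]]'
python3 -m crank '[[[0.0005,0,0,0,0,0,0],[0.001,0,0,0,0,0,0]]]'
python3 -c "
from h import *
s=manip.state();print(tocar(s['tool_pos']),s['force'],s['tool_rot'])"
```

```text
time_s: 4.67
tool_pos: [527.9, -54.3, 37.5]
tool_rot: [3.141, -0.0, 1.215]
force: [2.1, -4.7, 0.5]
grip_width: 0.0
grip_force: 1.9
time_s: 4.83
tool_pos: [527.9, -53.8, 37.5]
tool_rot: [3.141, 0.001, 1.215]
force: [-0.3, -10.2, 1.5]
grip_width: -0.001
grip_force: 4.7
time_s: 5.0
tool_pos: [527.8, -53.7, 37.5]
tool_rot: [-3.142, 0.002, 1.216]
force: [-1.5, -17.0, 3.2]
grip_width: -0.005
grip_force: 8.1
[ 81.33676161 -44.55936936] [ -1.46981298 -17.01673788   3.16766453] [-3.14151124e+00  1.89763611e-03  1.21580800e+00]
```

```bash
python3 - <<'E'
from h import *
a=[]
for n,(x0,y0,x1,y1) in {'scene':(200,160,290,260),'top':(225,160,315,260)}.items():
    d=shot(n);a.append(cv2.resize(cv2.cvtColor(d['img'][y0:y1,x0:x1],cv2.COLOR_RGB2BGR),None,fx=4.4,fy=4.4,interpolation=3))
cv2.imwrite('pics/b.png',np.hstack(a));print(manip.state()['force'])
E
```

```text
[ -1.9838882  -12.59524707   3.14020969]
```

View pics/b.png

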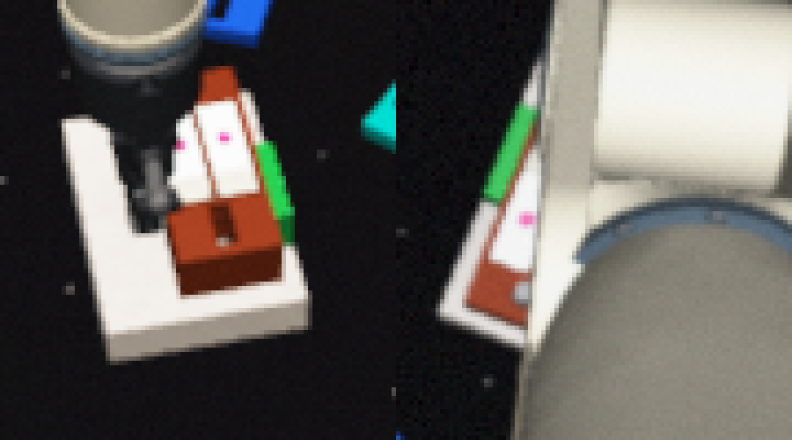

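The left half shows the three trays stacked flush as one block, their slot at (225,225), flat along the green stop at (278,190). The top view is mostly hidden by the arm. I now touch the back of the stop, so that the finger width cancels out and carrier y is known well.

```bash
python3 -m crank '[[[-0.012,0,0,0,0,0,0],[-0.012,0,-0.03,0,0,0,0],[-0.012,0,-0.055,0,0,0,0],[0.02,0,-0.055,0,0,0,0],[0.06,0,-0.055,0,0,0,0],[0.1,0,-0.055,0,0,0,0],[0.118,0,-0.055,0,0,0,0],[0.118,0,-0.055,0,0,0,0],[0.118,0,-0.02,0,0,0,0],[0.118,0,-0.005,0,0,0,0],[0.118,0,-0.005,0,0,0,0],[0.118,0,-0.005,0,0,0,0]]]'
python3 -c "
from h import *
s=manip.state();print(tocar(s['tool_pos']),s['force'],s['tool_rot'])"
```

```text
time_s: 6.1
tool_pos: [567.9, 57.5, 41.7]
tool_rot: [-3.139, 0.001, 1.214]
force: [0.2, -0.0, 0.6]
grip_width: 0.0
grip_force: 0.0
[80.59353277 73.56122086] [ 0.22838941 -0.04667077  0.62757173] [-3.13861740e+00  1.14001057e-03  1.21430346e+00]
```

```bash
python3 -m crank '[[[-0.006,0,0,0,0,0,0],[-0.011,0,0,0,0,0,0],[-0.014,0,0,0,0,0,0],[-0.015,0,0,0,0,0,0],[-0.016,0,0,0,0,0,0],[-0.016,0,0,0,0,0,0]]]'
python3 -m crank '[[[-0.001,0,0,0,0,0,0],[-0.002,0,0,0,0,0,0]]]'
python3 -c "
from h import *
s=manip.state();print(tocar(s['tool_pos']),s['force'],s['tool_rot'])"
```

```text
time_s: 6.6
tool_pos: [563.9, 42.9, 42.8]
tool_rot: [3.141, -0.0, 1.214]
force: [0.4, -0.5, 0.1]
grip_width: 0.002
grip_force: 0.0
time_s: 6.77
tool_pos: [563.1, 41.3, 42.5]
tool_rot: [3.141, -0.0, 1.215]
force: [-1.0, 0.4, -0.4]
grip_width: -0.002
grip_force: 0.0
[81.71883814 56.79207532] [-0.99684856  0.43084199 -0.37053919] [ 3.14142896e+00 -1.11547656e-04  1.21501200e+00]
```

```bash
python3 -m crank '[[[-0.001,0,0,0,0,0,0],[-0.002,0,0,0,0,0,0],[-0.002,0,0,0,0,0,0]]]'
python3 -m crank '[[[-0.001,0,0,0,0,0,0],[-0.0015,0,0,0,0,0,0]]]'
python3 -c "
from h import *
s=manip.state();print(tocar(s['tool_pos']),s['force'],s['tool_rot'])"
```

```text
time_s: 7.02
tool_pos: [562.2, 39.3, 42.3]
tool_rot: [-3.141, 0.0, 1.215]
force: [0.4, 0.1, 0.1]
grip_width: 0.001
grip_force: 0.0
time_s: 7.18
tool_pos: [561.9, 38.2, 42.4]
tool_rot: [3.141, -0.0, 1.215]
force: [1.6, 3.5, -1.2]
grip_width: 0.001
grip_force: 2.1
[81.70790187 53.41079917] [ 1.58996764  3.50281134 -1.220814  ] [ 3.14148257e+00 -4.64889216e-04  1.21457394e+00]
```

```bash
python3 - <<'E'
from h import *
p=np.load('car.npy');n=car(0,-2.15,0);p[:2]=n[:2];np.save('car.npy',p);print(p)
shift([448.5,329.5,125],p[2]+np.pi)
shift([448.5,329.5,70],p[2]+np.pi)
E
```

```text
[ 4.66086042e+02  1.41984259e+01 -3.52268937e-01]
shift mm [ 233.5 -207.9  -82.5]
rotvec [ 5.0000e-04 -3.0000e-04 -1.5747e+00]
shift mm [ 233.5 -207.9  -27.5]
rotvec [ 5.0000e-04 -3.0000e-04 -1.5747e+00]
```

```bash
python3 -m crank '[[[0.006,0,0,0,0,0,0],[0.006,0,-0.04,0,0,0,0],[0.006,0,-0.082,0,0,0,0.085],[0.2335,-0.208,-0.0825,0,0,-1.575,0.085],[0.2335,-0.208,-0.0825,0,0,-1.575,0.085],[0.2335,-0.208,-0.0825,0,0,-1.575,0.085],[0.2335,-0.208,-0.0825,0,0,-1.575,0.085],[0.2335,-0.208,-0.0825,0,0,-1.575,0.085],[0.2335,-0.208,-0.0825,0,0,-1.575,0.085],[0.2335,-0.208,-0.0825,0,0,-1.575,0.085],[0.2335,-0.208,-0.0825,0,0,-1.575,0.085],[0.2335,-0.208,-0.0825,0,0,-1.575,0.085]]]'
python3 -m crank '[[[0,0,0,0,0,0,0.085]]]'
python3 - <<'E'
from h import *
p=np.load('car.npy');shift([448.5,329.5,70],p[2]+np.pi)
E
```

```text
time_s: 8.18
tool_pos: [446.8, 333.3, 125.1]
tool_rot: [3.14, -0.001, 2.35]
force: [-0.3, -0.2, -0.1]
grip_width: 0.992
grip_force: 0.0
time_s: 8.27
tool_pos: [447.5, 330.9, 124.9]
tool_rot: [3.142, 0.0, 2.348]
force: [0.3, -0.8, 0.1]
grip_width: 0.995
grip_force: 0.0
shift mm [-1.7 -0.3 54.9]
rotvec [ 0.000e+00  1.000e-04 -4.409e-01]
```

```bash
python3 -m crank '[[[-0.0017,0,0,0,0,-0.441,0.085],[-0.0017,0,0,0,0,-0.441,0.085],[-0.0017,0,0,0,0,-0.441,0.085],[-0.0017,0,0,0,0,-0.441,0.085],[-0.0017,0,0,0,0,-0.441,0.085],[-0.0017,0,0,0,0,-0.441,0.085]]]'
python3 - <<'E'
from h import *
p=np.load('car.npy');shift([448.5,329.5,70],p[2]+np.pi)
d=shot('scene');cv2.imwrite('pics/c.png',cv2.resize(cv2.cvtColor(d['img'][60:200,260:400],cv2.COLOR_RGB2BGR),None,fx=4,fy=4,interpolation=3))
E
```

```text
time_s: 8.77
tool_pos: [449.7, 327.7, 124.9]
tool_rot: [-3.141, 0.0, 2.775]
force: [0.9, 1.0, 0.2]
grip_width: 0.994
grip_force: 0.0
shift mm [ 1.7  1.3 54.9]
rotvec [-0.0001  0.     -0.0146]
```

View pics/c.png

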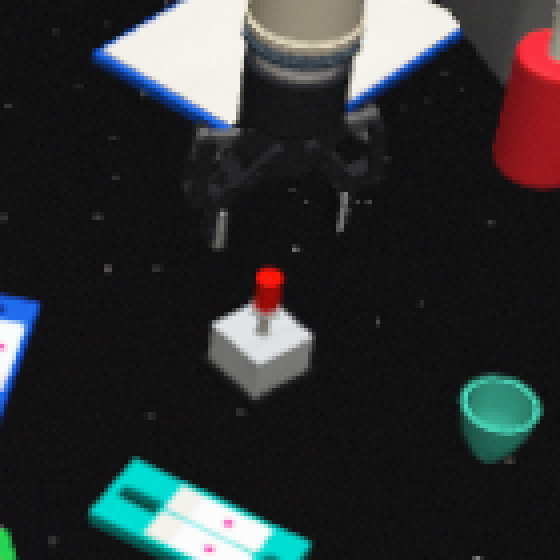

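The crop shows the open fingers at (220,230) and (343,210), with the red knob at (268,290) below and between them and nothing else near. Next I go down and grip the knob high, clear of the collar.

```bash
python3 -m crank '[[[0.0007,0.001,0.03,0,0,-0.012,0.085],[0.0007,0.001,0.052,0,0,-0.012,0.085],[0.0007,0.001,0.055,0,0,-0.012,0.085],[0.0007,0.001,0.055,0,0,-0.012,0.085]]]'
python3 - <<'E'
from h import *
s=manip.state();print(s['tool_pos'],s['tool_rot'],s['force'])
print(proj(shot('scene'),[[449.7,327.7,138]]), (260+281/4,60+220/4))
E
python3 -m crank '[[[0,0,0,0,0,0,0.03],[0,0,0,0,0,0,0.03],[0,0,0,0,0,0,0.015],[0,0,0,0,0,0,0.01],[0,0,0,0,0,0,0.01],[0,0,0,0,0,0,0.01],[0,0,0,0,0,0,0.01]]]'
python3 -c "
from h import *
s=manip.state();print(s['tool_pos'],s['tool_rot'],s['force'],s['torque'])"
```

```text
time_s: 9.15
tool_pos: [448.3, 328.5, 68.8]
tool_rot: [-3.139, -0.002, 2.79]
force: [-0.0, 0.6, 0.4]
grip_width: 0.999
grip_force: 0.0
[448.25129389 328.47084011  68.80767374] [-3.13892413e+00 -1.75437533e-03  2.79014571e+00] [-0.02891843  0.64434354  0.36442728]
[[327.82417341 118.89864055]] (330.25, 115.0)
time_s: 9.78
tool_pos: [449.4, 329.4, 70.6]
tool_rot: [3.141, 0.0, 2.793]
force: [-1.0, -1.3, 6.1]
grip_width: 0.213
grip_force: 58.4
[449.42751314 329.407954    70.56902142] [3.14108814e+00 4.83079409e-04 2.79274786e+00] [-0.95717052 -1.30732532  6.11265575] [-0.28530032  0.12117587  0.0062384 ]
```

```bash
python3 -m crank '[[[0,0,-0.03,0,0,0,0.01],[0,0,-0.06,0,0,0,0.01],[0,0,-0.1,0,0,0,0.01],[0,0,-0.1,0,0,0,0.01]]]'
python3 -c "
from h import *
s=manip.state();print(s['tool_pos'],s['force'],s['torque']);p=np.load('car.npy')
shift(car(104,0.1,160),p[2]+np.pi)"
```

```text
time_s: 10.12
tool_pos: [452.2, 331.6, 176.6]
tool_rot: [3.134, 0.005, 2.793]
force: [2.0, 0.2, -1.1]
grip_width: 0.216
grip_force: 59.9
[452.23635272 331.57178781 176.64152571] [ 2.01345114  0.21231678 -1.12504291] [ 0.10354287 -0.1193903   0.00981168]
shift mm [-225.4 -293.9   15.5]
rotvec [0.008  0.0054 0.0035]
```

```bash
python3 -m crank '[[[-0.02,-0.026,0,0,0,0,0.01],[-0.045,-0.059,0,0,0,0,0.01],[-0.225,-0.294,0,0,0,0,0.01],[-0.225,-0.294,0,0,0,0,0.01],[-0.225,-0.294,0,0,0,0,0.01],[-0.225,-0.294,0,0,0,0,0.01],[-0.225,-0.294,0,0,0,0,0.01],[-0.225,-0.294,0,0,0,0,0.01],[-0.225,-0.294,0,0,0,0,0.01],[-0.225,-0.294,0,0,0,0,0.01],[-0.225,-0.294,0,0,0,0,0.01],[-0.225,-0.294,0,0,0,0,0.01]]]'
python3 -m crank '[[[0,0,0,0,0,0,0.01],[0,0,0,0,0,0,0.01]]]'
python3 - <<'E'
from h import *
s=manip.state();print(s['tool_pos'],s['force'],s['torque']);p=np.load('car.npy')
shift(car(104,0.1,160),p[2]+np.pi)
d=shot('scene');cv2.imwrite('pics/d.png',cv2.resize(cv2.cvtColor(d['img'][110:260,200:300],cv2.COLOR_RGB2BGR),None,fx=4,fy=4,interpolation=3))
E
```

```text
time_s: 11.12
tool_pos: [559.6, -23.9, 169.6]
tool_rot: [3.141, -0.001, 2.791]
force: [0.1, -0.3, -0.5]
grip_width: 0.21
grip_force: 59.9
time_s: 11.28
tool_pos: [559.6, -22.5, 169.8]
tool_rot: [3.142, -0.001, 2.794]
force: [-0.3, 0.1, -1.2]
grip_width: 0.216
grip_force: 59.9
[559.60069298 -22.48059939 169.77861662] [-0.2814801   0.12769968 -1.2453481 ] [ 0.01252527 -0.02599346  0.01197604]
shift mm [-3.6  2.2  9.8]
rotvec [ 0.0001 -0.0006  0.0052]
```

View pics/d.png

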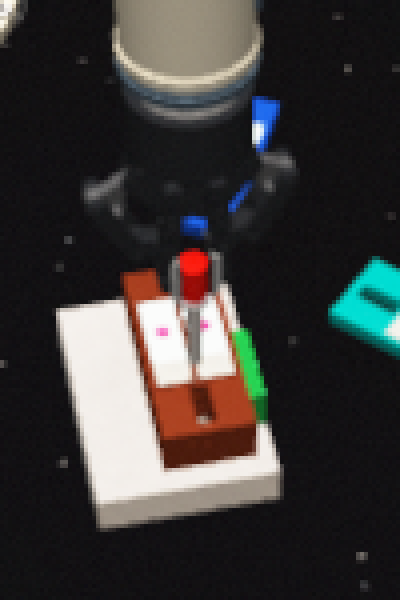

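The crop shows the rod upright in the fingers, tip at about (195,365), above and behind the tray slot at (204,403). The trays are still square on the stop.

```bash
python3 -m crank '[[[-0.0036,0.0022,0.012,0,0,0.005,0.01],[-0.0036,0.0022,0.024,0,0,0.005,0.01],[-0.0036,0.0022,0.028,0,0,0.005,0.01],[-0.0036,0.0022,0.028,0,0,0.005,0.01],[-0.0036,0.0022,0.028,0,0,0.005,0.01]]]'
python3 - <<'E'
from h import *
s=manip.state();print(s['force'],s['torque'],tocar(s['tool_pos']));p=np.load('car.npy')
shift(car(104,0.1,139),p[2]+np.pi)
E
```

```text
time_s: 11.75
tool_pos: [563.7, -22.9, 141.1]
tool_rot: [-3.141, -0.002, 2.788]
force: [0.3, -0.2, -0.7]
grip_width: 0.207
grip_force: 59.9
[ 0.34170497 -0.17672177 -0.70213117] [-0.02741755 -0.04269588  0.02594371] [104.4407948   -1.12002687]
shift mm [0.4 1.2 2.1]
rotvec [-0.0005 -0.0016 -0.0012]
```

```bash
python3 -m crank '[[[0,0,0,0,0,0,0.01]]]';python3 -c "
from h import *
print(tocar(manip.state()['tool_pos']))"; python3 -m crank '[[[0,0,0,0,0,0,0.01]]]'
python3 -c "
from h import *
print(tocar(manip.state()['tool_pos']))"; python3 -m crank '[[[0,0,0,0,0,0,0.01]]]'
python3 - <<'E'
from h import *
s=manip.state();print(s['force'],s['torque'],tocar(s['tool_pos']));p=np.load('car.npy')
shift(car(104,0.1,139),p[2]+np.pi)
E
```

```text
time_s: 11.83
tool_pos: [564.3, -23.0, 141.9]
tool_rot: [-3.142, -0.0, 2.788]
force: [0.3, 0.2, -0.8]
grip_width: 0.214
grip_force: 59.9
[105.03162326  -1.06931218]
time_s: 11.92
tool_pos: [564.5, -23.1, 142.2]
tool_rot: [3.141, 0.0, 2.788]
force: [0.8, -0.1, -2.2]
grip_width: 0.213
grip_force: 59.9
[105.24180506  -1.08445377]
time_s: 12.0
tool_pos: [564.5, -23.2, 142.3]
tool_rot: [3.141, 0.001, 2.788]
force: [-1.1, 0.5, -0.7]
grip_width: 0.21
grip_force: 59.9
[-1.08498955  0.53330335 -0.69170933] [0.00789452 0.00156938 0.02928958] [105.26720267  -1.09731315]
shift mm [1.3 1.2 3.3]
rotvec [ 0.0002  0.0007 -0.0017]
```

```bash
python3 -m crank '[[[0.0013,0.0012,0.001,0,0,0,0.01],[0.0013,0.0012,0.002,0,0,0,0.01],[0.0013,0.0012,0.002,0,0,0,0.01],[0.0013,0.0012,0.002,0,0,0,0.01]]]'
python3 -c "
from h import *
s=manip.state();print(tocar(s['tool_pos']),s['tool_pos'][2],s['force'])"
python3 -m crank '[[[0,0,0.002,0,0,0,0.01],[0,0,0.004,0,0,0,0.01],[0,0,0.005,0,0,0,0.01],[0,0,0.005,0,0,0,0.01]]]'
python3 -c "
from h import *
s=manip.state();print(tocar(s['tool_pos']),s['tool_pos'][2],s['force'],s['torque'])"
```

```text
time_s: 12.33
tool_pos: [563.4, -21.5, 139.9]
tool_rot: [-3.142, -0.0, 2.788]
force: [0.9, -0.3, -1.1]
grip_width: 0.21
grip_force: 59.9
[1.03629275e+02 8.00169945e-02] 139.90780588695657 [ 0.86923785 -0.31178196 -1.0783667 ]
time_s: 12.67
tool_pos: [563.2, -21.5, 134.5]
tool_rot: [-3.141, -0.001, 2.788]
force: [-0.2, -0.2, -1.6]
grip_width: 0.209
grip_force: 59.9
[1.03432624e+02 1.97281115e-03] 134.5036419382186 [-0.15168391 -0.20695897 -1.56066222] [-0.01503387  0.02458572  0.0410469 ]
```

```bash
python3 -m crank '[[[0,0,0.003,0,0,0,0.01],[0,0,0.006,0,0,0,0.01],[0,0,0.009,0,0,0,0.01],[0,0,0.012,0,0,0,0.01],[0,0,0.014,0,0,0,0.01]]]'
python3 -m crank '[[[0,0,0.003,0,0,0,0.01],[0,0,0.006,0,0,0,0.01],[0,0,0.009,0,0,0,0.01],[0,0,0.012,0,0,0,0.01],[0,0,0.014,0,0,0,0.01],[0,0,0.014,0,0,0,0.01]]]'
python3 -c "
from h import *
s=manip.state();print(tocar(s['tool_pos']),s['tool_pos'][2],s['force'],s['torque'])"
```

```text
time_s: 13.08
tool_pos: [563.2, -21.5, 120.4]
tool_rot: [-3.141, -0.0, 2.788]
force: [-0.5, -0.4, -1.7]
grip_width: 0.214
grip_force: 59.9
time_s: 13.58
tool_pos: [563.1, -21.5, 106.4]
tool_rot: [-3.141, -0.001, 2.788]
force: [0.5, -0.1, -0.7]
grip_width: 0.213
grip_force: 59.9
[ 1.03401998e+02 -2.73415785e-03] 106.39080374562329 [ 0.4556664  -0.14374406 -0.66138731] [0.00926393 0.00776877 0.01476092]
```

```bash
python3 -m crank '[[[0,0,0.002,0,0,0,0.01],[0,0,0.004,0,0,0,0.01],[0,0,0.006,0,0,0,0.01],[0,0,0.008,0,0,0,0.01],[0,0,0.01,0,0,0,0.01],[0,0,0.0115,0,0,0,0.01]]]'
python3 -c "
from h import *
s=manip.state();print(tocar(s['tool_pos']),s['tool_pos'][2],s['force'],s['torque'])"
python3 -m crank '[[[0,0,0.001,0,0,0,0.01],[0,0,0.002,0,0,0,0.01],[0,0,0.003,0,0,0,0.01],[0,0,0.004,0,0,0,0.01]]]'
python3 -c "
from h import *
s=manip.state();print(tocar(s['tool_pos']),s['tool_pos'][2],s['force'],s['torque'])"
```

```text
time_s: 14.08
tool_pos: [563.4, -21.5, 95.1]
tool_rot: [-3.142, -0.0, 2.788]
force: [-1.0, -0.5, -2.4]
grip_width: 0.21
grip_force: 59.9
[1.03627539e+02 7.26740419e-02] 95.14346234727063 [-1.03662639 -0.51464549 -2.35115403] [0.01539968 0.01260768 0.00025591]
time_s: 14.42
tool_pos: [563.5, -21.5, 91.4]
tool_rot: [3.142, 0.0, 2.788]
force: [1.0, 0.9, -1.4]
grip_width: 0.214
grip_force: 59.9
[103.75090527   0.11738423] 91.37419884432616 [ 1.00302394  0.90098508 -1.37057878] [-0.00182034 -0.00032666 -0.00412043]
```

```bash
python3 -m crank '[[[0.0015,0,0,0,0,0,0.01],[0.003,0,0,0,0,0,0.01],[0.0035,0,0,0,0,0,0.01],[0.0035,0,0,0,0,0,0.01]]]'
python3 -c "
from h import *
s=manip.state();print(tocar(s['tool_pos']),s['tool_pos'][2],s['force'],s['torque'])"
python3 -m crank '[[[0,0,0.0005,0,0,0,0.01],[0,0,0.001,0,0,0,0.01],[0,0,0.0015,0,0,0,0.01]]]'
python3 -c "
from h import *
s=manip.state();print(tocar(s['tool_pos']),s['tool_pos'][2],s['force'],s['torque'])"
```

```text
time_s: 14.75
tool_pos: [560.1, -20.2, 91.5]
tool_rot: [3.142, 0.0, 2.788]
force: [-0.3, -0.5, -1.2]
grip_width: 0.214
grip_force: 59.9
[100.11919232   0.1077348 ] 91.50805349662345 [-0.29358755 -0.53014354 -1.2108836 ] [ 0.02415186 -0.03290797  0.00593873]
time_s: 15.0
tool_pos: [560.6, -20.3, 90.4]
tool_rot: [3.141, 0.001, 2.788]
force: [-0.5, -0.2, 8.6]
grip_width: 0.219
grip_force: 61.0
[100.64715083   0.22084324] 90.41995741601843 [-0.51510275 -0.20433868  8.57616866] [-0.10321277  0.32972004 -0.04020432]
```

```bash
python3 -m crank '[[[0.001,0,-0.0003,0,0,0,0.01],[0.002,0,-0.0003,0,0,0,0.01],[0.003,0,-0.0003,0,0,0,0.01]]]'
python3 -c "
from h import *
s=manip.state();print(tocar(s['tool_pos']),s['tool_pos'][2],s['force'],s['torque'])"
```

```text
time_s: 15.25
tool_pos: [558.6, -19.5, 90.6]
tool_rot: [3.141, 0.003, 2.788]
force: [5.1, -3.7, -1.5]
grip_width: 0.212
grip_force: 60.0
[98.46438242  0.24061669] 90.64836783829475 [ 5.07970694 -3.68941311 -1.51810592] [-0.67995122 -1.14081042 -0.03995653]
```

```bash
python3 -m crank '[[[-0.001,0,0.0003,0,0,0,0.01],[-0.0015,0,0.0006,0,0,0,0.01],[-0.002,0,0.0007,0,0,0,0.01]]]'
python3 -c "
from h import *
s=manip.state();print(tocar(s['tool_pos']),s['tool_pos'][2],s['force'],s['torque'])"
python3 -m crank '[[[-0.0007,0,0.0002,0,0,0,0.01],[-0.0014,0,0.0002,0,0,0,0.01],[-0.0021,0,0.0002,0,0,0,0.01]]]'
python3 -c "
from h import *
s=manip.state();print(tocar(s['tool_pos']),s['tool_pos'][2],s['force'],s['torque'])"
```

```text
time_s: 15.5
tool_pos: [560.0, -20.0, 90.4]
tool_rot: [3.141, 0.001, 2.788]
force: [-0.2, -0.6, 9.2]
grip_width: 0.214
grip_force: 61.1
[99.96212824  0.31454299] 90.37362064775341 [-0.18291168 -0.59312056  9.1825944 ] [-0.27681287 -0.01703994  0.02141278]
time_s: 15.75
tool_pos: [561.3, -20.5, 90.3]
tool_rot: [3.141, -0.0, 2.788]
force: [-2.3, 0.2, 13.3]
grip_width: 0.213
grip_force: 61.5
[101.33080226   0.27066085] 90.26314008121389 [-2.25098467  0.24891035 13.32510875] [0.02851098 0.58115419 0.04463641]
```

```bash
python3 -m crank '[[[-0.0006,0,-0.0003,0,0,0,0.01],[-0.0012,0,-0.0003,0,0,0,0.01],[-0.0018,0,-0.0003,0,0,0,0.01]]]'
python3 -m crank '[[[-0.0006,0,0,0,0,0,0.01],[-0.0012,0,0,0,0,0,0.01],[-0.0018,0,0,0,0,0,0.01]]]'
python3 -c "
from h import *
s=manip.state();print(tocar(s['tool_pos']),s['tool_pos'][2],s['force'],s['torque'])"
```

```text
time_s: 16.0
tool_pos: [562.2, -20.9, 90.3]
tool_rot: [3.141, -0.002, 2.787]
force: [-4.1, 1.8, 13.6]
grip_width: 0.211
grip_force: 61.4
time_s: 16.25
tool_pos: [563.3, -21.3, 90.2]
tool_rot: [3.142, -0.003, 2.787]
force: [-5.4, 2.5, 15.1]
grip_width: 0.214
grip_force: 61.6
[103.46111174   0.21151292] 90.21547875008679 [-5.35357023  2.4554522  15.09211009] [ 0.62902861  1.36083519 -0.06665778]
```

```bash
python3 -m crank '[[[0,0,-0.0007,0,0,0,0.01],[-0.0005,0,-0.0007,0,0,0,0.01],[-0.001,0,-0.0007,0,0,0,0.01]]]'
python3 -c "
from h import *
s=manip.state();print(tocar(s['tool_pos']),s['tool_pos'][2],s['force'],s['torque'])"
python3 -m crank '[[[-0.0006,0,0,0,0,0,0.01],[-0.0012,0,0,0,0,0,0.01],[-0.0018,0,0,0,0,0,0.01]]]'
python3 -c "
from h import *
s=manip.state();print(tocar(s['tool_pos']),s['tool_pos'][2],s['force'],s['torque'])"
```

```text
time_s: 16.5
tool_pos: [563.7, -21.6, 90.4]
tool_rot: [-3.141, -0.004, 2.787]
force: [-5.0, 1.8, 10.3]
grip_width: 0.214
grip_force: 61.0
[1.03954972e+02 9.19506968e-02] 90.3651451263266 [-4.97761067  1.82211969 10.32680269] [ 0.59221436  1.16586839 -0.01209785]
time_s: 16.75
tool_pos: [564.8, -22.0, 90.3]
tool_rot: [-3.141, -0.005, 2.787]
force: [-6.4, 3.8, 11.7]
grip_width: 0.215
grip_force: 61.3
[1.05145753e+02 5.51260188e-02] 90.27708187270422 [-6.37027212  3.77618519 11.66052674] [ 0.82578561  1.68343277 -0.00934327]
```

```bash
python3 -m crank '[[[0,0,-0.001,0,0,0,0.01],[0,0,-0.002,0,0,0,0.01],[0,0,-0.002,0,0,0,0.01]]]'
python3 - <<'E'
from h import *
s=manip.state();print(tocar(s['tool_pos']),s['tool_pos'][2],s['force'],s['torque'])
d=shot('scene');cv2.imwrite('pics/e.png',cv2.resize(cv2.cvtColor(d['img'][140:250,210:285],cv2.COLOR_RGB2BGR),None,fx=5,fy=5,interpolation=3))
E
```

```text
time_s: 17.0
tool_pos: [566.8, -22.8, 92.1]
tool_rot: [-3.141, -0.001, 2.788]
force: [-0.3, 0.2, -1.1]
grip_width: 0.21
grip_force: 60.2
[1.07284521e+02 3.01096407e-02] 92.05750076741104 [-0.31195919  0.1920464  -1.11863201] [-0.00823284  0.004018    0.04878401]
```

View pics/e.png

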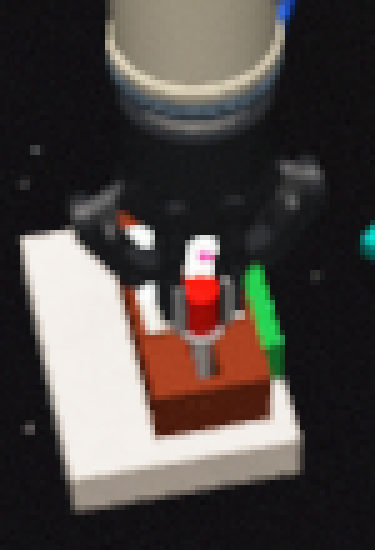

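The crop shows the rod still upright in the slot (knob at (203,305), shank entering at (205,370)), with the trays square. Friction makes the slide hard to read, so I will peck instead: press, lift, shift, first back toward the slot's near end.

```bash
g(){ grep -E "tool_pos|force: \["; }
python3 -m crank '[[[0,0,0.0015,0,0,0,0.01],[0,0,0.0026,0,0,0,0.01],[0,0,0.0026,0,0,0,0.01]]]'|g
python3 -m crank '[[[0,0,-0.0026,0,0,0,0.01],[0.0008,0,-0.0026,0,0,0,0.01],[0.0008,0,-0.001,0,0,0,0.01],[0.0008,0,0,0,0,0,0.01],[0.0008,0,0,0,0,0,0.01]]]'|g
python3 -m crank '[[[0,0,-0.0026,0,0,0,0.01],[0.0008,0,-0.0026,0,0,0,0.01],[0.0008,0,-0.001,0,0,0,0.01],[0.0008,0,0,0,0,0,0.01],[0.0008,0,0,0,0,0,0.01]]]'|g
python3 -m crank '[[[0,0,-0.0026,0,0,0,0.01],[0.0008,0,-0.0026,0,0,0,0.01],[0.0008,0,-0.001,0,0,0,0.01],[0.0008,0,0,0,0,0,0.01],[0.0008,0,0,0,0,0,0.01]]]'|g
python3 -c "
from h import *
s=manip.state();print(tocar(s['tool_pos']),s['tool_pos'][2],s['force'],s['torque'])"
```

```text
tool_pos: [567.9, -23.0, 90.4]
force: [-2.2, -0.0, 8.6]
tool_pos: [567.1, -22.7, 90.4]
force: [-1.2, -0.2, 9.2]
tool_pos: [566.3, -22.5, 90.4]
force: [-2.6, -0.4, 10.3]
tool_pos: [565.5, -22.2, 90.4]
force: [-2.3, -0.5, 10.4]
[105.84798329   0.17049419] 90.36811255614415 [-2.34800693 -0.54063003 10.36582698] [-0.11814222  0.51546579 -0.00404646]
```

```bash
g(){ grep -E "tool_pos|force: \["; }
python3 -m crank '[[[0,0,-0.0026,0,0,0,0.01],[0.0008,0,-0.0026,0,0,0,0.01],[0.0008,0,-0.001,0,0,0,0.01],[0.0008,0,0,0,0,0,0.01],[0.0008,0,0,0,0,0,0.01]]]'|g
python3 -m crank '[[[0,0,-0.0026,0,0,0,0.01],[0.0008,0,-0.0026,0,0,0,0.01],[0.0008,0,-0.001,0,0,0,0.01],[0.0008,0,0,0,0,0,0.01],[0.0008,0,0,0,0,0,0.01]]]'|g
python3 -m crank '[[[0,0,-0.0026,0,0,0,0.01],[0.0008,0,-0.0026,0,0,0,0.01],[0.0008,0,-0.001,0,0,0,0.01],[0.0008,0,0,0,0,0,0.01],[0.0008,0,0,0,0,0,0.01]]]'|g
python3 -m crank '[[[0,0,-0.0026,0,0,0,0.01],[0.0008,0,-0.0026,0,0,0,0.01],[0.0008,0,-0.001,0,0,0,0.01],[0.0008,0,0,0,0,0,0.01],[0.0008,0,0,0,0,0,0.01]]]'|g
python3 -m crank '[[[0,0,-0.0026,0,0,0,0.01],[0.0008,0,-0.0026,0,0,0,0.01],[0.0008,0,-0.001,0,0,0,0.01],[0.0008,0,0,0,0,0,0.01],[0.0008,0,0,0,0,0,0.01]]]'|g
python3 -c "
from h import *
s=manip.state();print(tocar(s['tool_pos']),s['tool_pos'][2],s['force'],s['torque'])"
```

```text
tool_pos: [564.8, -21.9, 90.4]
force: [-2.1, -0.9, 11.1]
tool_pos: [564.0, -21.6, 90.4]
force: [-2.8, -0.7, 10.0]
tool_pos: [563.2, -21.4, 90.3]
force: [-2.1, -0.0, 11.0]
tool_pos: [562.5, -21.1, 90.3]
force: [-1.9, -0.3, 9.7]
tool_pos: [561.8, -20.8, 90.4]
force: [-2.2, -0.6, 11.3]
[101.86435094   0.18756129] 90.35732079955872 [-2.16694187 -0.59876789 11.31664328] [-0.08734369  0.49998476  0.01542178]
```

```bash
g(){ grep -E "tool_pos|force: \["; }
python3 -m crank '[[[0,0,-0.0026,0,0,0,0.01],[0.0008,0,-0.0026,0,0,0,0.01],[0.0008,0,-0.001,0,0,0,0.01],[0.0008,0,0,0,0,0,0.01],[0.0008,0,0,0,0,0,0.01]]]'|g
python3 -m crank '[[[0,0,-0.0026,0,0,0,0.01],[0.0008,0,-0.0026,0,0,0,0.01],[0.0008,0,-0.001,0,0,0,0.01],[0.0008,0,0,0,0,0,0.01],[0.0008,0,0,0,0,0,0.01]]]'|g
python3 -m crank '[[[0,0,-0.0026,0,0,0,0.01],[-0.003,0,-0.0026,0,0,0,0.01],[-0.006,0,-0.0026,0,0,0,0.01],[-0.0085,0,-0.0026,0,0,0,0.01],[-0.0085,0,-0.001,0,0,0,0.01],[-0.0085,0,0,0,0,0,0.01],[-0.0085,0,0,0,0,0,0.01]]]'|g
python3 -m crank '[[[0,0,-0.0026,0,0,0,0.01],[-0.0008,0,-0.0026,0,0,0,0.01],[-0.0008,0,-0.001,0,0,0,0.01],[-0.0008,0,0,0,0,0,0.01],[-0.0008,0,0,0,0,0,0.01]]]'|g
python3 -m crank '[[[0,0,-0.0026,0,0,0,0.01],[-0.0008,0,-0.0026,0,0,0,0.01],[-0.0008,0,-0.001,0,0,0,0.01],[-0.0008,0,0,0,0,0,0.01],[-0.0008,0,0,0,0,0,0.01]]]'|g
python3 -m crank '[[[0,0,-0.0026,0,0,0,0.01],[-0.0008,0,-0.0026,0,0,0,0.01],[-0.0008,0,-0.001,0,0,0,0.01],[-0.0008,0,0,0,0,0,0.01],[-0.0008,0,0,0,0,0,0.01]]]'|g
python3 -c "
from h import *
s=manip.state();print(tocar(s['tool_pos']),s['tool_pos'][2],s['force'],s['torque'])"
```

```text
tool_pos: [561.0, -20.5, 90.4]
force: [-2.7, -0.6, 11.0]
tool_pos: [560.5, -20.3, 90.4]
force: [-1.8, -0.4, 10.6]
tool_pos: [568.6, -23.3, 90.4]
force: [-0.3, -0.9, 8.5]
tool_pos: [569.1, -23.5, 90.4]
force: [-1.5, -1.2, 9.4]
tool_pos: [569.9, -23.8, 90.4]
force: [-1.1, -0.8, 10.2]
tool_pos: [570.6, -24.0, 90.4]
force: [-1.2, -0.8, 10.1]
[111.33497073   0.17993694] 90.38928487634034 [-1.16700298 -0.79451929 10.13873586] [-0.1339944   0.37021355 -0.01987673]
```

```bash
g(){ grep -E "time|tool_pos|force: \["; }
python3 -m crank '[[[0,0,-0.0026,0,0,0,0.01],[-0.0008,0,-0.0026,0,0,0,0.01],[-0.0008,0,-0.001,0,0,0,0.01],[-0.0008,0,0,0,0,0,0.01],[-0.0008,0,0,0,0,0,0.01]]]'|g
python3 -m crank '[[[0,0,-0.0026,0,0,0,0.01],[-0.0008,0,-0.0026,0,0,0,0.01],[-0.0008,0,-0.001,0,0,0,0.01],[-0.0008,0,0,0,0,0,0.01],[-0.0008,0,0,0,0,0,0.01]]]'|g
python3 -m crank '[[[0,0,-0.0026,0,0,0,0.01],[-0.0008,0,-0.0026,0,0,0,0.01],[-0.0008,0,-0.001,0,0,0,0.01],[-0.0008,0,0,0,0,0,0.01],[-0.0008,0,0,0,0,0,0.01]]]'|g
python3 -m crank '[[[0,0,-0.0026,0,0,0,0.01],[-0.0008,0,-0.0026,0,0,0,0.01],[-0.0008,0,-0.001,0,0,0,0.01],[-0.0008,0,0,0,0,0,0.01],[-0.0008,0,0,0,0,0,0.01]]]'|g
python3 -m crank '[[[0,0,-0.0026,0,0,0,0.01],[-0.0008,0,-0.0026,0,0,0,0.01],[-0.0008,0,-0.001,0,0,0,0.01],[-0.0008,0,0,0,0,0,0.01],[-0.0008,0,0,0,0,0,0.01]]]'|g
python3 -c "
from h import *
s=manip.state();print(tocar(s['tool_pos']),s['tool_pos'][2],s['force'],s['torque'])"
```

```text
time_s: 23.72
tool_pos: [571.4, -24.3, 90.4]
force: [-1.0, -0.9, 10.2]
time_s: 24.13
tool_pos: [572.1, -24.6, 90.3]
force: [-0.8, -0.7, 9.6]
time_s: 24.55
tool_pos: [572.9, -24.9, 90.3]
force: [-1.5, -1.0, 9.5]
time_s: 24.97
tool_pos: [573.6, -25.1, 90.3]
force: [-1.4, -1.7, 8.7]
time_s: 25.38
tool_pos: [574.3, -25.4, 90.2]
force: [-0.0, -0.6, 8.5]
[115.24628265   0.14778329] 90.19114857696472 [-0.04931009 -0.64342291  8.49343787] [-0.1421107   0.28250803 -0.00326201]
```

```bash
g(){ grep -E "time|tool_pos|force: \["; }
python3 -m crank '[[[0,0,-0.0026,0,0,0,0.01],[-0.0008,0,-0.0026,0,0,0,0.01],[-0.0008,0,-0.001,0,0,0,0.01],[-0.0008,0,0,0,0,0,0.01],[-0.0008,0,0,0,0,0,0.01]]]'|g
python3 -m crank '[[[0,0,-0.0026,0,0,0,0.01],[-0.0008,0,-0.0026,0,0,0,0.01],[-0.0008,0,-0.001,0,0,0,0.01],[-0.0008,0,0,0,0,0,0.01],[-0.0008,0,0,0,0,0,0.01]]]'|g
python3 -c "
from h import *
s=manip.state();print(tocar(s['tool_pos']),s['tool_pos'][2],s['force'],s['torque'])"
```

```text
time_s: 25.8
tool_pos: [575.0, -25.6, 90.1]
force: [-0.6, -0.1, 6.4]
time_s: 26.22
tool_pos: [575.2, -25.8, 89.3]
force: [1.2, -0.5, -2.2]
[1.16249722e+02 1.03184030e-01] 89.3268345647974 [ 1.24211046 -0.47026471 -2.24912768] [-0.04795926 -0.30845749 -0.03057591]
```

The rod has dropped in at x of about 116 mm. I go down toward the catch.

```bash

python3 -m crank '[[[0,0,0.001,0,0,0,0.01],[0,0,0.002,0,0,0,0.01],[0,0,0.003,0,0,0,0.01]]]'
python3 -c "
from h import *
s=manip.state();print(tocar(s['tool_pos']),s['tool_pos'][2],s['force'],s['torque'])"
```

```text
time_s: 26.47
tool_pos: [575.3, -25.8, 86.6]
tool_rot: [3.142, 0.0, 2.788]
force: [1.4, -0.9, -0.5]
grip_width: 0.208
grip_force: 60.0
[1.16340380e+02 1.00892351e-01] 86.61725164409947 [ 1.35909067 -0.90822247 -0.49348497] [-0.11904723 -0.30589683  0.07416398]
```

```bash

python3 -m crank '[[[-0.0003,0,0.001,0,0,0,0.01],[-0.0003,0,0.002,0,0,0,0.01],[-0.0003,0,0.003,0,0,0,0.01],[-0.0003,0,0.0037,0,0,0,0.01]]]'
python3 -m crank '[[[0,0,0.0005,0,0,0,0.01],[0,0,0.001,0,0,0,0.01],[0,0,0.0015,0,0,0,0.01]]]'
python3 -m crank '[[[0,0,0.0005,0,0,0,0.01],[0,0,0.001,0,0,0,0.01],[0,0,0.0015,0,0,0,0.01]]]'
python3 -c "
from h import *
s=manip.state();print(tocar(s['tool_pos']),s['tool_pos'][2],s['force'],s['torque'])"
```

```text
time_s: 26.8
tool_pos: [575.4, -25.9, 82.9]
tool_rot: [-3.142, -0.0, 2.788]
force: [1.0, -1.6, -0.7]
grip_width: 0.212
grip_force: 60.0
time_s: 27.05
tool_pos: [575.8, -26.0, 82.1]
tool_rot: [3.141, 0.001, 2.788]
force: [-0.9, -1.2, 6.6]
grip_width: 0.211
grip_force: 60.5
time_s: 27.3
tool_pos: [575.8, -26.0, 80.6]
tool_rot: [3.141, 0.001, 2.788]
force: [0.8, -1.1, 5.2]
grip_width: 0.211
grip_force: 60.5
[1.16874842e+02 1.15283774e-01] 80.64796751752687 [ 0.82373097 -1.06737808  5.20964531] [-0.21499032  0.03244448  0.07657138]
```

```bash

python3 -m crank '[[[0,0,0.0007,0,0,0,0.01],[0,0,0.0014,0,0,0,0.01],[0,0,0.0021,0,0,0,0.01],[0,0,0.0028,0,0,0,0.01],[0,0,0.0035,0,0,0,0.01],[0,0,0.0042,0,0,0,0.01],[0,0,0.005,0,0,0,0.01]]]'
python3 -m crank '[[[0,0,0.0005,0,0,0,0.01],[0,0,0.001,0,0,0,0.01]]]'
python3 -m crank '[[[0,0,0.0004,0,0,0,0.01],[0,0,0.0008,0,0,0,0.01]]]'
python3 -c "
from h import *
s=manip.state();print(tocar(s['tool_pos']),s['tool_pos'][2],s['force'],s['torque'])"
```

```text
time_s: 27.88
tool_pos: [575.8, -26.0, 75.7]
tool_rot: [3.141, 0.001, 2.788]
force: [-0.5, -1.0, 5.8]
grip_width: 0.211
grip_force: 60.6
time_s: 28.05
tool_pos: [575.9, -26.0, 74.7]
tool_rot: [3.141, 0.001, 2.788]
force: [-0.1, -0.3, 6.1]
grip_width: 0.211
grip_force: 60.6
time_s: 28.22
tool_pos: [576.0, -26.0, 74.5]
tool_rot: [3.141, 0.001, 2.788]
force: [-4.2, -0.1, 19.1]
grip_width: 0.214
grip_force: 61.6
[117.00640429   0.1308276 ] 74.53064322008966 [-4.21733713 -0.13435557 19.11456858] [-0.23405252  0.66525199  0.01280733]
```

```bash

python3 -m crank '[[[0,0,0.0002,0,0,0,0.01],[0,0,-0.0006,0,0,0,0.01]]]'
python3 -m crank '[[[0,0,0,0,0,0,0.03],[0,0,0,0,0,0,0.045],[0,0,0,0,0,0,0.05],[0,0,0,0,0,0,0.05],[0,0,0,0,0,0,0.05]]]'
python3 -c "
from h import *
s=manip.state();print(tocar(s['tool_pos']),s['tool_pos'][2],s['force'],s['torque'])"
```

```text
time_s: 28.38
tool_pos: [575.7, -26.0, 74.7]
tool_rot: [3.141, 0.001, 2.788]
force: [0.3, -0.3, -0.8]
grip_width: 0.219
grip_force: 60.3
time_s: 28.8
tool_pos: [575.2, -25.9, 73.6]
tool_rot: [-3.141, -0.0, 2.788]
force: [0.6, -0.6, 0.2]
grip_width: 0.588
grip_force: 0.0
[1.16288036e+02 3.40966843e-02] 73.57256491118764 [ 0.58921687 -0.56243381  0.18028364] [0.03671695 0.00186532 0.00604445]
```

```bash

python3 -m crank '[[[0,0,-0.01,0,0,0,0.05],[0,0,-0.03,0,0,0,0.05],[0,0,-0.06,0,0,0,0.05],[0,0,-0.07,0,0,0,0.05],[0,0,-0.07,0,0,0,0],[0,0,-0.07,0,0,0,0],[0,0,-0.07,0,0,0,0],[0,0,-0.07,0,0,0,0],[0,0,-0.07,0,0,0,0]]]'
python3 - <<'E'
from h import *
s=manip.state();print(tocar(s['tool_pos']),s['tool_pos'][2],s['force'])
d=shot('scene');cv2.imwrite('pics/f.png',cv2.resize(cv2.cvtColor(d['img'][150:250,205:285],cv2.COLOR_RGB2BGR),None,fx=6,fy=6,interpolation=3))
k=car(116.5,0.1,0)
for z in(66,70,100): print(z,(proj(d,[k[0],k[1],z])-[205,150])*6)
E
```

```text
time_s: 29.55
tool_pos: [574.6, -25.9, 142.6]
tool_rot: [-3.141, -0.002, 2.788]
force: [0.4, 0.5, -0.6]
grip_width: 0.004
grip_force: 0.0
[115.73198337  -0.18782743] 142.57185086090652 [ 0.42890631  0.49540246 -0.62739248]
66 [[271.17908972 375.15192909]]
70 [[271.0659298  369.56649409]]
100 [[270.20116593 326.80978006]]
```

View pics/f.png

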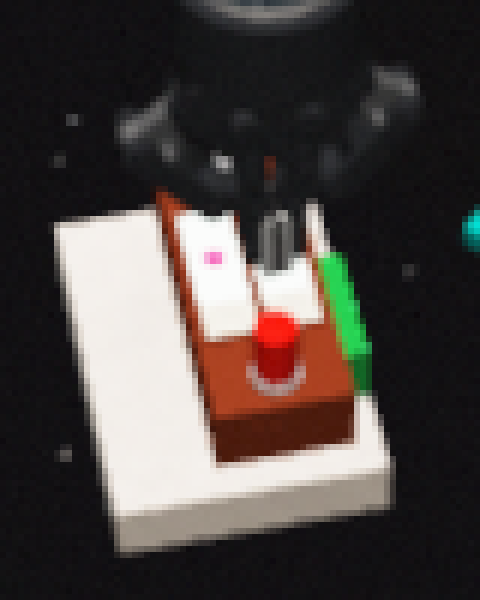

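The crop shows the collar lying on the top tray at (277,378), with the knob at (277,345), the trays square and the fingers clear. One gentle press on top of the knob will confirm it is fully home.

```bash

python3 -m crank '[[[-0.0005,0,0.015,0,0,0,0],[-0.0005,0,0.03,0,0,0,0],[-0.0005,0,0.037,0,0,0,0],[-0.0005,0,0.039,0,0,0,0],[-0.0005,0,0.04,0,0,0,0],[-0.0005,0,0.04,0,0,0,0]]]'
python3 -m crank '[[[0,0,0.0007,0,0,0,0],[0,0,0.0014,0,0,0,0],[0,0,0.002,0,0,0,0]]]'
python3 -m crank '[[[0,0,0.0005,0,0,0,0],[0,0,0.001,0,0,0,0]]]'
```

```text
time_s: 30.1
tool_pos: [576.0, -26.1, 103.9]
tool_rot: [-3.142, -0.0, 2.788]
force: [0.0, 0.2, 0.1]
grip_width: 0.0
grip_force: 0.0
time_s: 30.35
tool_pos: [576.2, -26.1, 102.3]
tool_rot: [3.141, 0.001, 2.788]
force: [-0.4, 0.3, -0.6]
grip_width: -0.0
grip_force: 0.0
time_s: 30.52
tool_pos: [576.0, -26.1, 101.0]
tool_rot: [3.141, 0.0, 2.788]
force: [-0.8, -0.2, 0.2]
grip_width: 0.006
grip_force: 0.0
```

```bash

python3 -m crank '[[[0,0,0.0007,0,0,0,0],[0,0,0.0012,0,0,0,0]]]'
python3 -m crank '[[[0,0,0.0005,0,0,0,0],[0,0,0.001,0,0,0,0]]]'
```

```text
time_s: 30.68
tool_pos: [576.2, -26.1, 100.0]
tool_rot: [3.141, 0.001, 2.788]
force: [-2.7, -0.2, 9.8]
grip_width: 0.001
grip_force: 4.8
time_s: 30.85
tool_pos: [576.5, -26.2, 100.0]
tool_rot: [3.141, 0.001, 2.788]
force: [-5.9, -0.3, 19.6]
grip_width: 0.004
grip_force: 9.7
```

The knob top is at 100.0 mm and firm under 20 N, exactly the home height. I retreat and hand in.

```bash

python3 -m crank '[[[0,0,-0.005,0,0,0,0],[0,0,-0.03,0,0,0,0],[0,0,-0.07,0,0,0,0],[0,0,-0.08,0,0,0,0],[0,0,-0.08,0,0,0,0],[0,0,-0.08,0,0,0,0]]]'
python3 -c "
from cell import manip
print(manip.hand_in())"
```

```text
time_s: 31.35
tool_pos: [576.2, -26.1, 179.1]
tool_rot: [3.141, 0.001, 2.788]
force: [-0.5, 0.4, 0.1]
grip_width: 0.002
grip_force: 0.0
the job is handed in; nothing more can be done
None
```

The job is handed in at about 31 s: trays square on the stop, rod home with its collar flush (knob top at 100.0 mm, firm under 20 N), gripper clear, and every force reading I took during the pushes stayed under 35 N.

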